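Find a serving paddle's balance point and put its hanger clip there

TASK

Find the balance point of the wooden serving paddle: lay it across the narrow ridge of the balancing stand and shift it until, let go, it stays level on the ridge alone, clear of both side rests. Then set the steel hanger clip astride the paddle, centred right above the ridge, and leave the paddle balanced level there with the clip on it. Do not push or tip the mug, the salt shaker or the pepper mill.

Things in the scene. Friction and masses are not known exactly. Their poses are not given: they have to be found in the camera images.
- paddle: Wooden serving paddle, 200 mm long, 14 mm thick, flat. Origin: mid-length, centre of the underside; x along it toward the broad blade, y across, z up. Handle 44 mm wide from x = -100 to +28 mm, its last 24 mm a steel cap; blade 76 mm wide, round-ended, x = +28 to +100. Weighs 0.12 to 0.21 kg. Starts flat on the worktop; may lie on the stand either way round.
- paddle_mean (a point): Point on the paddle's underside at x = -22 mm: the middle of where the balance point may be. The steel cap's weight is hidden and differs each time, so the true balance point lies on the centre line anywhere from x = -40 to -4 mm (18 mm either side of this point) and must be found by trial.
- stand: Wooden balancing stand, fixed to the worktop. Origin: centre of its underside, on the worktop; x along its length, the way the paddle is to lie; y across; z up. Base plank 160 mm (x) by 70 mm (y), 12 mm high; on it the ridge in the middle and a lower side rest toward each end, all 36 mm long in y, narrower than the paddle's handle.
- stand_ridge (a point): Centre of the flat steel-faced top of the ridge, 60 mm above the worktop, 16 mm wide along the stand's x, 36 mm along y. A paddle whose balance point lies within 8 mm of this point along x stays level (a little less once the clip is on).
- stand_rest (a point): Top centre of the side rest at the stand's x = +50 mm; its twin is at x = -50 mm. Each is 14 mm wide in x, 36 mm in y, its top 55 mm above the worktop. An unbalanced paddle tips by about 0.12 rad (7 degrees) onto the rest on its heavy side and stays there.
- clip: Steel hanger clip, 0.04 kg, a loose saddle. Plate 30 mm (x) by 64 mm (y), 4 mm thick, underside 10 mm above the origin; two skirts 10 mm deep along its edges leave a 52 mm channel for the 44 mm handle. Origin: centre of the underside, level with the skirts' lower edges; x along the channel, y across, z up. Starts upright on the worktop; on the paddle its origin is 4 mm above the paddle's underside.
- clip_tab (a point): Centre of the clip's upright tab, the part to hold it by, 37 mm above the clip's origin: 24 mm along the clip's x, 16 mm along y, from 14 to 60 mm above the origin.
- mug: Bystander: mug, 106 x 73 x 88 mm, origin at the centre of its underside.
- shaker: Bystander: salt shaker, 44 mm across, 90 mm tall, origin at the centre of its underside.
- mill: Bystander: wooden pepper mill, 58 mm across, 170 mm tall, origin at the centre of its underside.
Not all that is in view belongs to the job. What is shaped like the clip but red or yellow is not meant.

How it is judged:
On the way:
1. the paddle, let go, lies level across the ridge by itself, along the stand, clear of both side rests, the clip not yet on it (angle between paddle's own z axis and vertical below 0.05 rad and z of paddle in the frame of stand between 0.057 and 0.064 m and angle between the x axis of paddle and the x axis of stand, either way round below 0.3 rad and linear speed of paddle below 0.02 m/s and angular speed of paddle below 0.15 rad/s and contact force between paddle and the arm below 0.05 N and contact force between paddle and the fingers below 0.05 N and distance between clip and stand above 0.09 m), for 0.7 s.
At the end, for the whole second after the job is handed in: The paddle lies level (within 0.05 rad) on the ridge alone, along the stand (within 0.3 rad), at rest and released; the clip sits astride it with its plate on the paddle's top face, upright (within 0.1 rad), its middle within 12 mm of the ridge's middle along the stand, at rest (angle between paddle's own z axis and vertical below 0.05 rad and z of paddle in the frame of stand between 0.057 and 0.064 m and angle between the x axis of paddle and the x axis of stand, either way round below 0.3 rad and linear speed of each of paddle, clip below 0.02 m/s and angular speed of paddle below 0.15 rad/s and contact force between paddle and the arm below 0.05 N and contact force between paddle and the fingers below 0.05 N and x of clip in the frame of stand between -0.012 and 0.012 m and z of clip in the frame of paddle between 0 and 0.008 m and y of clip in the frame of paddle between -0.008 and 0.008 m and angle between clip's own z axis and vertical below 0.1 rad); the robot touches nothing.
It fails at once if the mug is pushed more than 30 mm or tipped over (distance of mug from where it was at the start of the episode above 0.03 m or angle between mug's own z axis and vertical above 0.5 rad).
It fails at once if the salt shaker is pushed more than 30 mm or tipped over (distance of shaker from where it was at the start of the episode above 0.03 m or angle between shaker's own z axis and vertical above 0.5 rad).
It fails at once if the pepper mill is pushed more than 30 mm or tipped over (distance of mill from where it was at the start of the episode above 0.03 m or angle between mill's own z axis and vertical above 0.5 rad).
It also fails if it takes over 64 s, if anything falls off the work surface, if the arm or the gripper's body presses on something with over 40 N, if the wrist force passes 120 N, or if a joint passes its speed limit or range.

ROBOT

A 6-joint arm with a two-finger parallel gripper is mounted at the origin on a cart in front of the work surface, level with it; the furniture and walls round the work are solid. World frame = base frame: x ahead of the robot, y to its left, z up, the work surface at z = 0. Lengths are in m, angles in rad, forces in N, time in s.
With the tool pointing down it reaches from about 0.35 to 0.775 m from the base axis. Payload 5.5 kg.
Tool frame: the origin (TCP) lies on the centre line of the jaws, within the pads' length; the fingertips stand 11 mm ahead of it and the grasp point (between the pads) lies 8 mm behind it (env.nose_length is the distance from the TCP to the fingertips, in m); x points along the fingers, z is the direction in which the jaws open and shut, and the axes are right-handed (so a half turn about x gives the same grasp; the last joint's range is limited). The gripper opens to 85 mm and grips with 20 to 120 N. Pads are 22 mm wide; open, the fingers measure 114 mm over their backs; the gripper's body (76 mm by 85 mm) begins 54 mm behind the grasp point. The pads swing forward as they close: fully open they stand 13 mm farther back than shut.
Start: joints at [-1.327, 0.313, 0.046, 1.304, 0, 1.431], TCP at [0.215, -0.533, 0.242] pointing down, gripper open.
Joint ranges: [-2.76, 2.76], [-0.86, 1.69], [-1.03, 1.26], [-2.2, 2.34], [-1.47, 1.5], [-3.14, 3.14]. Speed limits (rad/s): [2.57, 2.57, 3.14, 3.14, 3.14, 3.14].

INTERFACE

Orientations are given as a unit quaternion [w, x, y, z].
In Python, from workcell import env gives the robot as it stands. The module is installed in compiled form; this text tells all that it offers.
- The arm moves only by the tool step_arm, never from a script. Its argument "moves" is a list that holds one entry, the list of rows, each a list of 7 numbers: the turn, a rotation vector about the tool's x, y, z in rad, then the shift along the tool's x, y, z in m, then the opening, from 0 (shut) to 1 (fully open). In form: [[[rx, ry, rz, tx, ty, tz, grip], ...]]. A call has 1 to 12 rows; each row is the pose to reach, as a shift and turn from the pose measured when the call began, along the tool's axes at that moment; what a row does not reach only later rows make up. A row lasts 1/10 s, in which the tool goes at most 50 mm and 8.59 degrees, less where a joint would pass 70% of its speed; a pose out of reach is approached as far as the arm can. A call with a gripper value outside its range is refused whole. The fingers move at their own pace and stop on an object; "force" is the grip in N (left out, the last holds). Time passes only in rows, so rows that repeat a pose let the fingers close. It gives the time, the measured TCP pose, the force and the opening at its end, in the units of the state.
- env.get_state(): the state, without advancing time (a new reading comes with each control period).
- env.read_camera(name): name is "scene" or "top" or "wrist"; returns (picture, depth): 384x512x3 uint8, red, green, blue; 384x512 float32, m along the optical axis (not along the pixel's ray), 0 where there is no reading.
- env.get_calibration(name): a dict with "mtx" (3x3 intrinsics, pixels), "distortion" ([k1, k2, p1, p2, k3] as OpenCV has them; the pictures are not rectified), "camera_from_world" (4x4, takes a point from world to camera coordinates); the wrist camera has in their place "T_tool_cam" (4x4, takes a point from camera to tool coordinates, whose origin is the TCP and whose axes are the tool frame's). Camera axes: x right, y down, z forward; pixel columns grow to the right and rows downward; lengths in m; the calibration is good to about 2 mm. A picture is of the moment at which its call begins: read the wrist's pose just before it. get_calibration takes no time and is no camera call.
- env.hand_in(): hands the job in, once; it reports no verdict.
Trained networks look in the newest picture that a camera, given by its name, has taken for a name from the list of things; names that differ only in an ending like _2 or _b are one class to them, and where a whole thing is asked for, a point or a joint stands for the part that bears it (a point fixed in the world has none). Each returns a list of dicts, best first, with "confidence" (0 to 1); they miss things now and then, are a little off and sometimes report something else, mostly with a low value. They report only what shows in the picture. A call takes as long as a camera call. They do not tell look-alikes from the thing itself.
- env.boxes_of(camera, thing): "uv" ([column, row] in pixels, amid what is visible of it).
- env.silhouettes(camera, thing): "mask" (384x512 bool, what is visible of it) and "uv" ([column, row] in pixels, amid what is visible of it).
The state is a dict: "clock": time; "joint_pos": joint angles; "qvel": joint speeds; "tau": joint torques, N m; "tcp_pos": TCP position; "orientation": TCP orientation; "wrist_force": force on the tool from outside, world axes, zero at the start; "ft_torque": the same for the moment, N m; "finger_gap": finger opening in m.
Only numpy, scipy, OpenCV 4.12 (cv2) and the standard library are available. Lean on these libraries where they do the work, as an engineer would, in place of code of your own. Each camera call takes 0.05 s, during which the arm holds its last target.

## Working session

There is one attempt and no reset: what is moved stays moved. The work goes in short steps, Python scripts to look and compute and a tool call to move; the robot and the scene stay as the last step left them, time stands still between calls to the robot, and variables do not carry over. Pictures are saved under pics/ and viewed, and the job is handed in when it is done.

Besides the shell and the picture viewer there is one more tool, called after "Request:" in YAML: its name, and indented under it one key for each argument. step_arm: Moves the arm, as the interface text tells. Its arguments: {"type":"object","properties":{"moves":{"type":"array","items":{"type":"array","items":{"type":"array","items":{"type":"number"}}}},"force":{"type":"number"}},"required":["moves"]}

```bash
mkdir -p pics; python3 - <<'E'
from workcell import env
import cv2
print(env.get_state())
for n in ["scene","top","wrist"]:
    p,d=env.read_camera(n); cv2.imwrite(f"pics/{n}0.png",p[:,:,::-1])
    print(n,{k:v.round(4).tolist() if hasattr(v,'round') else v for k,v in env.get_calibration(n).items()})
print(env.nose_length)
E
```

```text
{'clock': 0.0, 'joint_pos': array([-1.32661376e+00,  3.14008300e-01,  4.49450919e-02,  1.30359737e+00,
        1.88585421e-05,  1.43118613e+00]), 'qvel': array([ 0.00092506, -0.00120187, -0.00032493, -0.00077809, -0.00172455,
        0.00026926]), 'tau': array([ 8.10461061e-04, -4.80630970e+01,  2.98531741e+01,  1.95299461e-02,
       -4.31033342e-07,  1.18394271e-05]), 'tcp_pos': array([ 0.21517034, -0.53267785,  0.24139051]), 'orientation': array([ 0.58569699,  0.39590761,  0.58666763, -0.39501557]), 'wrist_force': array([ 0.4202718 , -0.17416736,  0.21801584]), 'ft_torque': array([-0.05700914,  0.02649622,  0.02786482]), 'finger_gap': 0.08563817496318561}
scene {'mtx': [[411.4256, 0.0, 248.109], [0.0, 411.4256, 191.5584], [0.0, 0.0, 1.0]], 'distortion': [-0.1264, 0.0, 0.0, 0.0, 0.0], 'camera_from_world': [[0.7982, -0.6023, 0.0095, -0.5301], [-0.3265, -0.4459, -0.8334, 0.1586], [0.5062, 0.6621, -0.5526, 1.4072], [0.0, 0.0, 0.0, 1.0]]}
top {'mtx': [[466.0366, 0.0, 256.7937], [0.0, 466.0366, 187.5084], [0.0, 0.0, 1.0]], 'distortion': [-0.011, 0.0, 0.0, 0.0, 0.0], 'camera_from_world': [[-0.3192, -0.9477, -0.0069, -0.0181], [-0.9234, 0.3126, -0.2228, 0.5418], [0.2133, -0.0648, -0.9748, 1.4379], [0.0, 0.0, 0.0, 1.0]]}
wrist {'mtx': [[283.4919, 0.0, 256.8959], [0.0, 283.4919, 189.2923], [0.0, 0.0, 1.0]], 'distortion': [-0.0719, 0.0, 0.0, 0.0, 0.0], 'T_tool_cam': [[0.0001, -0.2972, 0.9548, -0.132], [-0.0003, -0.9548, -0.2972, 0.0778], [1.0, -0.0003, -0.0002, 0.0003], [0.0, 0.0, 0.0, 1.0]]}
0.011
```

View pics/scene0.png

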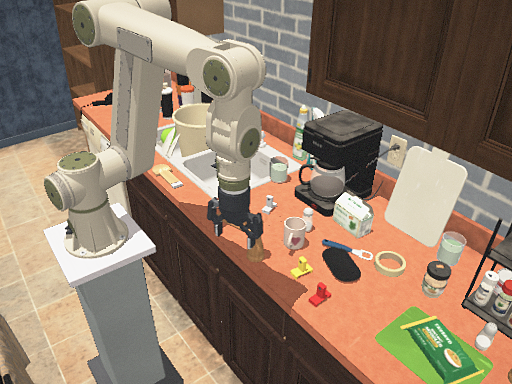

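View pics/top0.png

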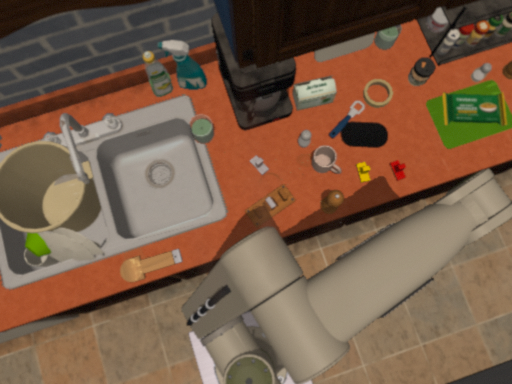

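View pics/wrist0.png

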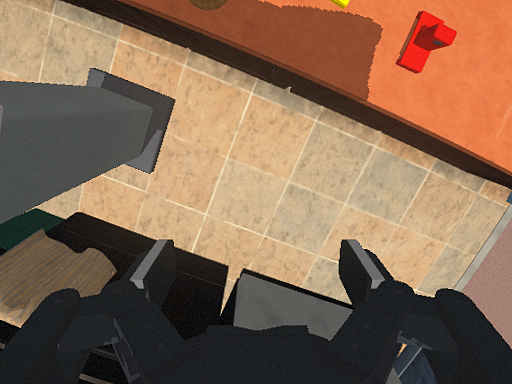

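```bash
cat > h.py <<'E'
from workcell import env
import numpy as np, cv2
from scipy.spatial.transform import Rotation as R
def pose():
    s=env.get_state(); q=s['orientation']; T=np.eye(4)
    T[:3,:3]=R.from_quat(q[[1,2,3,0]]).as_matrix(); T[:3,3]=s['tcp_pos']; return T
def grab(n):
    """picture, depth, world_from_cam, K, D"""
    c=env.get_calibration(n)
    if n=='wrist': W=pose()@c['T_tool_cam']
    else: W=np.linalg.inv(c['camera_from_world'])
    p,d=env.read_camera(n); return p,d,W,np.array(c['mtx']),np.array(c['distortion'])
def cloud(d,W,K,D):
    h,w=d.shape; u,v=np.meshgrid(np.arange(w),np.arange(h))
    n=cv2.undistortPoints(np.stack([u,v],-1).reshape(-1,1,2).astype(np.float32),K,D).reshape(h,w,2)
    P=np.dstack([n[...,0]*d,n[...,1]*d,d]); X=P@W[:3,:3].T+W[:3,3]; X[d<=0]=np.nan; return X
def proj(X,W,K,D):
    C=np.linalg.inv(W); r,_=cv2.Rodrigues(C[:3,:3]); return cv2.projectPoints(np.atleast_2d(X).astype(float),r,C[:3,3],K,D)[0].reshape(-1,2)
E
python3 - <<'E'
from h import *
p,d,W,K,D=grab('top'); X=cloud(d,W,K,D); np.save('top.npy',X)
for t in ['paddle','stand','clip','mug','shaker','mill']:
    for r in env.silhouettes('top',t)[:4]:
        m=r['mask']&~np.isnan(X[...,0]); P=X[m]
        print(t,round(r['confidence'],2),np.round(r['uv']),m.sum(),'med',np.nanmedian(P,0).round(3),'min',np.percentile(P,2,0).round(3),'max',np.percentile(P,98,0).round(3))
        np.save(f't_{t}.npy',P) if r['confidence']>.5 else 0
cv2.imwrite('pics/topc.png',cv2.resize(p[120:290,100:360],None,fx=3,fy=3,interpolation=cv2.INTER_CUBIC)[:,:,::-1])
E
```

```text
paddle 0.97 [144. 265.] 998 med [0.389 0.232 0.015] min [0.358 0.117 0.008] max [0.424 0.303 0.021]
stand 0.57 [272. 206.] 983 med [ 0.445 -0.211  0.014] min [ 0.404 -0.289  0.005] max [ 0.491 -0.141  0.062]
clip 0.64 [362. 171.] 167 med [ 0.453 -0.543  0.016] min [ 0.427 -0.561  0.007] max [ 0.487 -0.531  0.062]
clip 0.6 [396. 169.] 166 med [ 0.422 -0.656  0.016] min [ 0.395 -0.673  0.006] max [ 0.455 -0.645  0.062]
clip 0.55 [256. 163.] 159 med [ 0.586 -0.223  0.017] min [ 0.562 -0.242  0.008] max [ 0.62  -0.206  0.065]
mug 0.96 [327. 161.] 553 med [ 0.53  -0.437  0.038] min [ 0.48  -0.461 -0.001] max [ 0.563 -0.392  0.09 ]
mug 0.3 [302. 139.] 180 med [ 0.612 -0.389  0.066] min [ 0.6   -0.409  0.01 ] max [ 0.634 -0.374  0.092]
shaker 0.47 [302. 139.] 166 med [ 0.612 -0.388  0.064] min [ 0.6   -0.407  0.013] max [ 0.632 -0.374  0.092]
mill 0.66 [330. 204.] 365 med [ 0.38  -0.389  0.141] min [ 0.362 -0.416  0.008] max [ 0.406 -0.374  0.169]
```

View pics/topc.png

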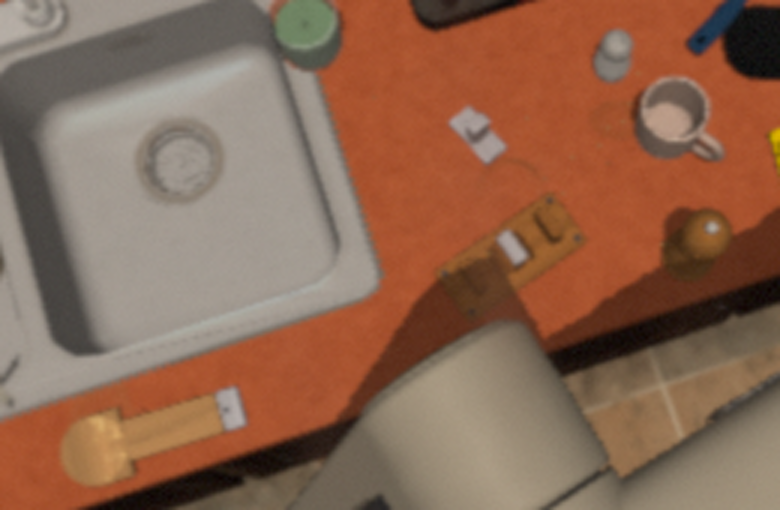

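```bash
cat >> h.py <<'E'
def tool(pos,jaw):
    """tool-down pose, jaw axis (tool z) heading `jaw` rad; picks sign nearest current unless flip"""
    T=np.eye(4); z=np.array([np.cos(jaw),np.sin(jaw),0]); x=np.array([0,0,-1.]); y=np.cross(z,x)
    T[:3,:3]=np.c_[x,y,z]; T[:3,3]=pos; return T
def go(pos,jaw,T0=None):
    T0=pose() if T0 is None else T0
    c=[]
    for j in (jaw,jaw+np.pi):
        M=np.linalg.inv(T0)@tool(pos,j); rv=R.from_matrix(M[:3,:3]).as_rotvec(); c.append((np.linalg.norm(rv),rv,M[:3,3]))
    for k in sorted(c,key=lambda a:a[0]):
        print('turn',k[1].round(3),'shift',k[2].round(4),'rows~',max(k[0]/.15,np.linalg.norm(k[2])/.05).round(1))
def fit(P,inside,area_pts,x0):
    """fit pose (x,y,th): maximise overlap. inside(local pts)->bool ; area_pts local grid"""
    from scipy.optimize import minimize
    from scipy.spatial import cKDTree
    def f(q):
        c,s=np.cos(q[2]),np.sin(q[2]); A=np.array([[c,-s],[s,c]])
        dd=cKDTree(area_pts@A.T+q[:2]).query(P)[0]; e=cKDTree(P).query(area_pts@A.T+q[:2])[0]
        return np.mean(np.maximum(dd-.001,0)**1)+np.mean(np.maximum(e-.0018,0)**1)
    best=min((minimize(f,[x0[0],x0[1],t],method='Nelder-Mead',options=dict(initial_simplex=np.array([[x0[0],x0[1],t],[x0[0]+.01,x0[1],t],[x0[0],x0[1]+.01,t],[x0[0],x0[1],t+.15]]))) for t in np.atleast_1d(x0[2])),key=lambda r:r.fun)
    return best.x,best.fun
def plane(mask,W,K,D,z):
    v,u=np.nonzero(mask); n=cv2.undistortPoints(np.stack([u,v],-1).reshape(-1,1,2).astype(np.float32),K,D).reshape(-1,2)
    r=np.c_[n,np.ones(len(n))]@W[:3,:3].T; t=(z-W[2,3])/r[:,2]; return (W[:3,3]+r*t[:,None])[:,:2]
g=np.arange(-.1,.1001,.002); gx,gy=np.meshgrid(g,g); G=np.c_[gx.ravel(),gy.ravel()]
r_=.038
PAD=G[((G[:,0]<.028)&(abs(G[:,1])<=.022))|((G[:,0]>=.028)&(abs(G[:,1])<=.038)&((G[:,0]<.062)|(np.hypot(G[:,0]-.062,G[:,1])<.038)))]
STD=G[(abs(G[:,0])<=.08)&(abs(G[:,1])<=.035)]
CLP=G[(abs(G[:,0])<=.015)&(abs(G[:,1])<=.032)]
E
python3 - <<'E'
from h import *
c=env.get_calibration('top'); W=np.linalg.inv(c['camera_from_world']);K=c['mtx'];D=c['distortion']
p,d=env.read_camera('top')
m=env.silhouettes('top','paddle')[0]['mask']
P=plane(m,W,K,D,.014); print('paddle',fit(P,None,PAD,(.39,.21,[1.2,1.5,1.9,2.2])))
st=np.load('t_stand.npy'); print('stand',fit(st[:,:2],None,STD,(.445,-.213,[-1.,-1.4,-.7])))
print('ridge',st[st[:,2]>.0565].mean(0),(st[:,2]>.0565).sum())
cl=np.load('t_clip.npy'); b=cl[cl[:,2]<.03];t=cl[cl[:,2]>.045]
print('clip',fit(b[:,:2],None,CLP,(.59,-.223,[0,.5,1,1.5,2,2.5])),b.mean(0),t.mean(0),len(t))
print('mill',np.load('t_mill.npy')[np.load('t_mill.npy')[:,2]>.15].mean(0))
print('go'); go((.40,-.2,.30),0.3)
E
```

```text
paddle (array([0.38908494, 0.21211528, 1.53803412]), np.float64(0.00012015477670830973))
stand (array([ 0.44870442, -0.21594864, -1.29225112]), np.float64(0.00019379638923038963))
ridge [ 0.44784457 -0.21213748  0.06005064] 86
clip (array([ 0.58930916, -0.22311206,  1.97896019]), np.float64(0.0015818167385820564)) [ 0.5881834  -0.22323886  0.01504715] [ 0.58988047 -0.22281577  0.05806564] 38
mill [ 0.38537379 -0.39867597  0.15709425]
go
turn [-1.487  0.     0.   ] shift [-0.0577  0.296  -0.2398] rows~ 9.9
turn [ 1.655  0.    -0.   ] shift [-0.0577  0.296  -0.2398] rows~ 11.0
```

```bash
python3 - <<'E'
from h import *
go((.44,-.175,.30),0.28)
E
```

```text
turn [-1.467  0.     0.   ] shift [-0.0577  0.3425 -0.248 ] rows~ 9.8
turn [ 1.675  0.    -0.   ] shift [-0.0577  0.3425 -0.248 ] rows~ 11.2
```

Request:
step_arm:
  moves:
    - [[-1.467,0,0,-0.058,0.342,-0.248,1],[-1.467,0,0,-0.058,0.342,-0.248,1],[-1.467,0,0,-0.058,0.342,-0.248,1],[-1.467,0,0,-0.058,0.342,-0.248,1],[-1.467,0,0,-0.058,0.342,-0.248,1],[-1.467,0,0,-0.058,0.342,-0.248,1],[-1.467,0,0,-0.058,0.342,-0.248,1],[-1.467,0,0,-0.058,0.342,-0.248,1],[-1.467,0,0,-0.058,0.342,-0.248,1],[-1.467,0,0,-0.058,0.342,-0.248,1],[-1.467,0,0,-0.058,0.342,-0.248,1],[-1.467,0,0,-0.058,0.342,-0.248,1]]

```text
clock: 1.8
tcp_pos: [0.4395, -0.1752, 0.3003]
orientation: [0.7, -0.098, 0.7, 0.098]
wrist_force: [-0.6, 0.1, -0.2]
finger_gap: 0.0854
```

```bash
python3 - <<'E'
from h import *
print(env.get_state()['joint_pos'].round(3), env.get_state()['qvel'].round(3))
p,d,W,K,D=grab('wrist'); X=cloud(d,W,K,D); np.savez('w1.npz',p=p,d=d,W=W)
for t in ['stand','clip']:
    for r in env.silhouettes('wrist',t)[:3]:
        m=r['mask']; P=X[m]; P=P[~np.isnan(P[:,0])]
        print(t,r['confidence'],r['uv'],m.sum(),np.median(P,0).round(3))
        if t=='stand':
            h=P[P[:,2]>.057]; print('ridge',h.mean(0).round(4),len(h)); 
            q=P[(P[:,2]<.016)&(P[:,2]>.008)]; print(fit(q[::8,:2],None,STD,(.448,-.214,[-1.29])))
            r2=cv2.minAreaRect(P[:,:2].astype(np.float32)*1000); print(r2, cv2.minAreaRect(h[:,:2].astype(np.float32)*1000))
            for lo,hi in [(.05,.0565)]:
                rr=P[(P[:,2]>lo)&(P[:,2]<hi)]; print('rest',len(rr),rr.mean(0))
        else:
            tb=P[P[:,2]>.05]; pl=P[(P[:,2]<.02)&(P[:,2]>.008)]
            print('tab',len(tb),tb.mean(0).round(4) if len(tb) else '',cv2.minAreaRect(tb[:,:2].astype(np.float32)*1000) if len(tb)>5 else '','plate',cv2.minAreaRect(pl[:,:2].astype(np.float32)*1000))
cv2.imwrite("pics/w1.png",p[:,:,::-1])
E
```

```text
[-0.549  0.103 -0.078  1.39  -0.     0.744] [-0.017  0.003 -0.003 -0.001  0.001 -0.003]
stand 0.78 [257.1, 178.3] 4519 [ 0.448 -0.204  0.013]
ridge [ 0.4505 -0.2147  0.0604] 319
(array([ 0.45114756, -0.21523602, -1.29446014]), np.float64(0.0023877118277440762))
((450.9964294433594, -214.14376831054688), (72.14205169677734, 158.2964630126953), 15.624615669250488) ((449.9671630859375, -212.11732482910156), (34.63630294799805, 103.97542572021484), 15.239581108093262)
rest 524 [ 0.45019181 -0.21235085  0.05480208]
stand 0.29 [183.0, 290.8] 2274 [ 0.394 -0.38   0.081]
ridge [ 0.393  -0.3813  0.1131] 1490
(array([ 0.39405777, -0.39138963, -0.16436013]), np.float64(0.02275205615182277))
((395.1922912597656, -325.28668212890625), (320.5775451660156, 60.20722961425781), 85.56022644042969) ((389.4706726074219, -285.6511535644531), (45.16425704956055, 239.64630126953125), 0.5038845539093018)
rest 110 [ 0.39267225 -0.38167107  0.05323419]
clip 0.81 [345.1, 213.0] 839 [ 0.588 -0.222  0.015]
tab 179 [ 0.5916 -0.222   0.0586] ((592.9043579101562, -223.40440368652344), (15.859460830688477, 21.79315757751465), 22.16526985168457) plate ((593.340087890625, -224.43341064453125), (64.09703826904297, 29.84671974182129), 22.361083984375)
```

View pics/w1.png

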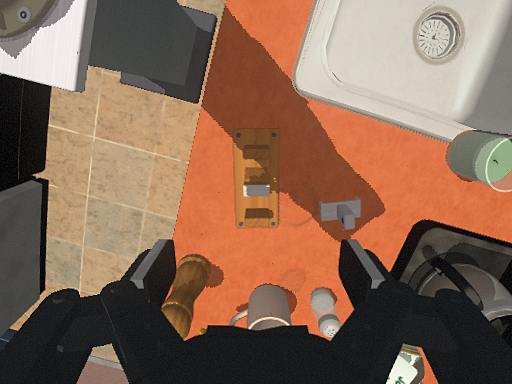

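```bash
python3 - <<'E'
from h import *
go((.39,.225,.26),-.033)
E
```

```text
turn [ 0.31 -0.   -0.  ] shift [0.0402 0.3989 0.0623] rows~ 8.1
turn [-2.831  0.    -0.   ] shift [0.0402 0.3989 0.0623] rows~ 18.9
```

Request:
step_arm:
  moves:
    - [[0.31,0,0,0.04,0.399,0.062,1],[0.31,0,0,0.04,0.399,0.062,1],[0.31,0,0,0.04,0.399,0.062,1],[0.31,0,0,0.04,0.399,0.062,1],[0.31,0,0,0.04,0.399,0.062,1],[0.31,0,0,0.04,0.399,0.062,1],[0.31,0,0,0.04,0.399,0.062,1],[0.31,0,0,0.04,0.399,0.062,1],[0.31,0,0,0.04,0.399,0.062,1],[0.31,0,0,0.04,0.399,0.062,1],[0.31,0,0,0.04,0.399,0.062,1]]

```text
clock: 3.05
tcp_pos: [0.3897, 0.2245, 0.2601]
orientation: [0.707, 0.012, 0.707, -0.012]
wrist_force: [-0.1, -0.0, 0.0]
finger_gap: 0.0855
```

```bash
python3 - <<'E'
from h import *
print(env.get_state()['tcp_pos'],env.get_state()['joint_pos'].round(3), env.get_state()['qvel'].round(3))
p,d,W,K,D=grab('wrist'); X=cloud(d,W,K,D); np.savez('w2.npz',p=p,d=d,W=W)
r=env.silhouettes('wrist','paddle')[0]; m=r['mask']; print(r['confidence'],m.sum(),r['uv'],np.nanmedian(X[m],0))
P=plane(m,W,K,D,.014); q,f=fit(P[::4],None,PAD,(.389,.212,[1.538])); print(q,f)
for x in (-.022,): 
    pos=q[:2]+x*np.array([np.cos(q[2]),np.sin(q[2])]); print(pos); go((*pos,.016),q[2]-np.pi/2)
    for h in (0.1,0.2):pass
o=p.copy(); o[m,0]=255
# outline
c,s=np.cos(q[2]),np.sin(q[2]); Q=np.array([(-.1,-.022),(-.1,.022),(.028,.022),(.028,.038),(.1,0),(.028,-.038),(.028,-.022)])@np.array([[c,-s],[s,c]]).T+q[:2]
for a in proj(np.c_[Q,np.full(len(Q),.014)],W,K,D): cv2.circle(o,tuple(int(v) for v in a.round()),2,(0,255,0),-1)
cv2.imwrite("pics/w2.png",o[:,:,::-1])
E
```

```text
[0.38972728 0.22450485 0.26007405] [ 0.344  0.066 -0.217  1.289 -0.     1.948] [-0.027 -0.008 -0.003  0.001  0.    -0.002]
0.95 5590 [258.6, 149.2] [0.39150262 0.2410478  0.01439594]
[0.39023677 0.21277735 1.52899425] 9.112914701920477e-05
[0.38931739 0.19079657]
turn [ 0.007 -0.     0.   ] shift [ 0.2443 -0.033   0.0004] rows~ 4.9
turn [-3.135e+00 -1.000e-03 -0.000e+00] shift [ 0.2443 -0.033   0.0004] rows~ 20.9
```

View pics/w2.png

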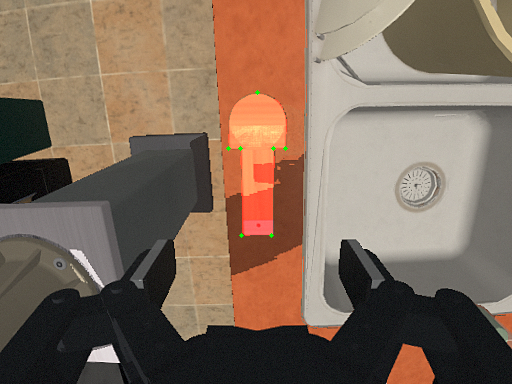

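```bash
python3 - <<'E'
from h import *
z=np.load('w2.npz'); c=env.get_calibration('wrist'); X=cloud(z['d'],z['W'],c['mtx'],c['distortion'])
for yy in (.17,.19,.21):
    m=(abs(X[...,1]-yy)<.004)&(X[...,2]<.1)
    P=X[m]; o=np.argsort(P[:,0]); P=P[o]
    P=P[(P[:,0]>.32)&(P[:,0]<.5)]
    print(yy,[(round(a,3),round(b,3)) for a,b in P[::max(1,len(P)//28)][:,[0,2]]])
E
```

```text
0.17 [(np.float64(0.341), np.float64(0.0)), (np.float64(0.346), np.float64(0.001)), (np.float64(0.352), np.float64(0.0)), (np.float64(0.357), np.float64(0.001)), (np.float64(0.362), np.float64(0.0)), (np.float64(0.368), np.float64(0.012)), (np.float64(0.373), np.float64(0.014)), (np.float64(0.378), np.float64(0.013)), (np.float64(0.383), np.float64(0.016)), (np.float64(0.388), np.float64(0.014)), (np.float64(0.392), np.float64(0.015)), (np.float64(0.398), np.float64(0.015)), (np.float64(0.404), np.float64(0.016)), (np.float64(0.408), np.float64(0.015)), (np.float64(0.414), np.float64(0.0)), (np.float64(0.42), np.float64(0.002)), (np.float64(0.425), np.float64(-0.001)), (np.float64(0.43), np.float64(0.0)), (np.float64(0.436), np.float64(0.0)), (np.float64(0.442), np.float64(0.001)), (np.float64(0.448), np.float64(-0.0)), (np.float64(0.452), np.float64(0.0)), (np.float64(0.458), np.float64(0.003)), (np.float64(0.463), np.float64(0.005)), (np.float64(0.469), np.float64(0.005)), (np.float64(0.474), np.float64(0.003)), (np.float64(0.48), np.float64(0.003)), (np.float64(0.485), np.float64(
[... 1701 characters left out ...]
0.402), np.float64(0.015)), (np.float64(0.407), np.float64(0.015)), (np.float64(0.412), np.float64(0.014)), (np.float64(0.418), np.float64(-0.0)), (np.float64(0.422), np.float64(-0.0)), (np.float64(0.428), np.float64(0.002)), (np.float64(0.432), np.float64(0.001)), (np.float64(0.438), np.float64(0.001)), (np.float64(0.442), np.float64(0.0)), (np.float64(0.448), np.float64(0.0)), (np.float64(0.453), np.float64(-0.0)), (np.float64(0.459), np.float64(0.002)), (np.float64(0.462), np.float64(0.006)), (np.float64(0.468), np.float64(0.004)), (np.float64(0.473), np.float64(0.003)), (np.float64(0.478), np.float64(0.004)), (np.float64(0.484), np.float64(0.002)), (np.float64(0.489), np.float64(0.005))]
```

Request:
step_arm:
  moves:
    - [[0.007,0,0,0.05,-0.033,0.0015,0.75],[0.007,0,0,0.1,-0.033,0.0015,0.75],[0.007,0,0,0.15,-0.033,0.0015,0.75],[0.007,0,0,0.2,-0.033,0.0015,0.75],[0.007,0,0,0.23,-0.033,0.0015,0.75],[0.007,0,0,0.246,-0.033,0.0015,0.75],[0.007,0,0,0.246,-0.033,0.0015,0.75],[0.007,0,0,0.246,-0.033,0.0015,0.3],[0.007,0,0,0.246,-0.033,0.0015,0.3],[0.007,0,0,0.246,-0.033,0.0015,0.3],[0.007,0,0,0.246,-0.033,0.0015,0.3],[0.007,0,0,0.246,-0.033,0.0015,0.3]]
  force: 50

```text
clock: 4.35
tcp_pos: [0.392, 0.1908, 0.0158]
orientation: [0.708, 0.015, 0.706, -0.015]
wrist_force: [0.6, -2.2, 7.4]
finger_gap: 0.0427
```

```bash
python3 - <<'E'
from h import *
s=env.get_state();print(s['tcp_pos'],s['finger_gap'],s['wrist_force'],s['ft_torque'],s['joint_pos'].round(3))
T=pose();z=T[:3,2]; print('jaw',np.arctan2(z[1],z[0]))
E
```

```text
[0.39200656 0.19080911 0.01582599] 0.04266686088150301 [ 0.6263307  -2.18614392  7.36014361] [-0.41458767  0.16710033 -0.07116007] [ 2.690e-01  2.570e-01 -6.520e-01  6.580e-01 -1.000e-03  1.883e+00]
jaw -0.04266082603618706
```

Request:
step_arm:
  moves:
    - [[0,0,0,-0.03,0,0,0.3],[0,0,0,-0.08,0,0,0.3],[0,0,0,-0.12,0,0,0.3],[0,0,0,-0.16,0,0,0.3],[0,0,0,-0.16,0,0,0.3],[0,0,0,-0.16,0,0,0.3],[0,0,0,-0.16,0,0,0.3],[0,0,0,-0.16,0,0,0.3]]

```text
clock: 5.15
tcp_pos: [0.3903, 0.1906, 0.1743]
orientation: [0.707, 0.015, 0.707, -0.015]
wrist_force: [-0.5, -0.2, -1.3]
finger_gap: 0.0426
```

```bash
python3 - <<'E'
from h import *
A=[]
for i in range(3):
    p,d,W,K,D=grab('wrist'); s=env.get_state(); A.append(np.r_[s['wrist_force'],s['ft_torque'],s['clock']]); print(A[-1].round(4))
s=env.get_state();print(s['tcp_pos'],s['finger_gap'],s['qvel'].round(3))
cv2.imwrite('pics/w3.png',p[:,:,::-1])
X=cloud(d,W,K,D); r=env.silhouettes('wrist','paddle')[0]; m=r['mask']; P=X[m]; 
print(r['confidence'],m.sum(),np.nanmin(P,0),np.nanmax(P,0))
T=pose(); go((.4505,-.2145+.0,.16),.276)
E
```

```text
[-0.112  -1.0471 -2.2571  0.0555  0.0364  0.0595  5.2   ]
[-0.3619 -0.7578 -1.6987 -0.0369 -0.0804 -0.0429  5.25  ]
[ 7.336e-01  3.525e-01 -1.833e+00 -9.600e-03 -3.330e-02  2.800e-03
  5.300e+00]
[0.39074203 0.19064743 0.17471137] 0.04230834761523338 [-0.     0.     0.009  0.002 -0.    -0.001]
0.7 37307 [ 0.03929785 -0.78297719 -0.92111425] [0.47628177 0.57808588 0.23806745]
turn [-0.319  0.001  0.001] shift [ 0.0153 -0.4023  0.0768] rows~ 8.2
turn [ 2.823e+00  1.000e-03 -2.000e-03] shift [ 0.0153 -0.4023  0.0768] rows~ 18.8
```

View pics/w3.png

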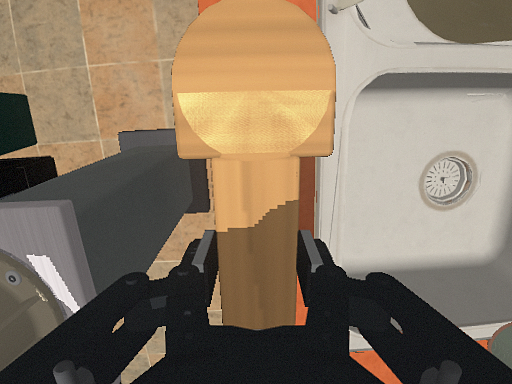

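```bash
cat >> h.py <<'E'
def held(p=None,d=None,W=None,verbose=True):
    """measure paddle in wrist view while held/near: plane + shoulder; returns in tool coords"""
    if p is None: p,d,W,K,D=grab('wrist')
    c=env.get_calibration('wrist'); X=cloud(d,np.array(c['T_tool_cam']),np.array(c['mtx']),np.array(c['distortion']))
    return p,X
E
python3 - <<'E'
from h import *
p,X=held()
# tool coords: x down, y along paddle(blade +), z across
m=(X[...,0]>-.03)&(X[...,0]<.03)&(abs(X[...,2])<.05)&(X[...,1]>.02)&(X[...,1]<.14)
P=X[m]; A=np.c_[P[:,1:],np.ones(len(P))]; k=np.linalg.lstsq(A,P[:,0],rcond=None)[0]; print('top plane x= a*y+b*z+c',k.round(4),len(P), np.abs(A@k-P[:,0]).max())
for y in np.arange(.03,.14,.004):
    q=P[abs(P[:,1]-y)<.002]; 
    if len(q): print(round(y,3),q[:,2].min().round(4),q[:,2].max().round(4))
E
```

```text
top plane x= a*y+b*z+c [0.     0.0009 0.0015] 28595 0.0038908311465867236
0.03 -0.0211 0.0227
0.034 -0.0209 0.0225
0.038 -0.0212 0.0231
0.042 -0.0209 0.0229
0.046 -0.0208 0.0226
0.05 -0.0364 0.0368
0.054 -0.0373 0.0388
0.058 -0.0371 0.0385
0.062 -0.0375 0.0388
0.066 -0.0374 0.0385
0.07 -0.0375 0.0388
0.074 -0.0375 0.0383
0.078 -0.0376 0.0383
0.082 -0.0372 0.0378
0.086 -0.0367 0.0373
0.09 -0.0372 0.0371
0.094 -0.0365 0.0368
0.098 -0.0347 0.036
0.102 -0.0334 0.0343
0.106 -0.0309 0.0319
0.11 -0.0275 0.0291
0.114 -0.0232 0.0261
0.118 -0.0186 0.0193
```

Request:
step_arm:
  moves:
    - [[-0.319,0,0,0.015,-0.402,0.077,0.3],[-0.319,0,0,0.015,-0.402,0.077,0.3],[-0.319,0,0,0.015,-0.402,0.077,0.3],[-0.319,0,0,0.015,-0.402,0.077,0.3],[-0.319,0,0,0.015,-0.402,0.077,0.3],[-0.319,0,0,0.015,-0.402,0.077,0.3],[-0.319,0,0,0.015,-0.402,0.077,0.3],[-0.319,0,0,0.015,-0.402,0.077,0.3],[-0.319,0,0,0.015,-0.402,0.077,0.3],[-0.319,0,0,0.015,-0.402,0.077,0.3],[-0.319,0,0,0.015,-0.402,0.077,0.3]]

```text
clock: 6.5
tcp_pos: [0.4504, -0.2145, 0.1599]
orientation: [0.701, -0.097, 0.7, 0.097]
wrist_force: [-0.3, 0.1, -1.3]
finger_gap: 0.0422
```

```bash
cat >> h.py <<'E'
def lvl(X,y0=.02,y1=.14,xlo=-.03,xhi=.03,show=True):
    m=(X[...,0]>xlo)&(X[...,0]<xhi)&(abs(X[...,2])<.045)&(X[...,1]>y0)&(X[...,1]<y1)
    P=X[m]; A=np.c_[P[:,1:],np.ones(len(P))]
    for _ in range(3):
        k=np.linalg.lstsq(A,P[:,0],rcond=None)[0]; r=abs(A@k-P[:,0]); P=P[r<max(.003,2.5*np.median(r))];A=np.c_[P[:,1:],np.ones(len(P))]
    ys=np.arange(y0,y1,.001); w=[np.ptp(P[abs(P[:,1]-y)<.001,2]) if (abs(P[:,1]-y)<.001).sum()>3 else 0 for y in ys]
    w=np.array(w); i=np.nonzero(w>.06)[0]; sh=ys[i[0]] if len(i) else None
    mid=[(P[abs(P[:,1]-y)<.002,2].max()+P[abs(P[:,1]-y)<.002,2].min())/2 if (abs(P[:,1]-y)<.002).any() else np.nan for y in (.03,.04,.06,.08)]
    print('plane(y,z,c)',k.round(4),'n',len(P),'shoulder y',sh,'mid z',np.round(mid,4)); return k,sh
E
python3 - <<'E'
from h import *
p,X=held(); lvl(X)
print(pose()[:3,3]); go((.4505,-.2145,.0765),.276)
p,d,W,K,D=grab('wrist'); cv2.imwrite('pics/w4.png',p[:,:,::-1])
E
```

```text
plane(y,z,c) [-0.0001  0.0008  0.0015] n 28467 shoulder y 0.05000000000000003 mid z [0.001  0.001  0.0007 0.0005]
[ 0.45032885 -0.21362916  0.1599582 ]
turn [ 0.     0.001 -0.   ] shift [ 0.0835 -0.0009 -0.0001] rows~ 1.7
turn [-3.142e+00  1.000e-03  1.000e-03] shift [ 0.0835 -0.0009 -0.0001] rows~ 20.9
```

View pics/w4.png

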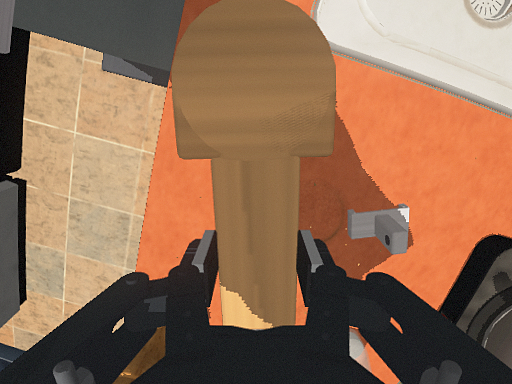

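Request:
step_arm:
  moves:
    - [[0,0,0,0.03,-0.001,0,0.3],[0,0,0,0.06,-0.001,0,0.3],[0,0,0,0.075,-0.001,0,0.3],[0,0,0,0.081,-0.001,0,0.3],[0,0,0,0.0835,-0.001,0,0.3],[0,0,0,0.0835,-0.001,0,0.3],[0,0,0,0.0835,-0.001,0,0.3]]

```text
clock: 7.3
tcp_pos: [0.4515, -0.2143, 0.0777]
orientation: [0.701, -0.098, 0.699, 0.097]
wrist_force: [0.2, -0.4, -1.1]
finger_gap: 0.0423
```

```bash
python3 - <<'E'
from h import *
s=env.get_state(); print(s['tcp_pos'],s['wrist_force'],s['finger_gap'])
p,X=held(); lvl(X)
E
```

```text
[ 0.45154528 -0.21425362  0.07772164] [ 0.19707014 -0.39559943 -1.12400533] 0.04229968794370631
plane(y,z,c) [-0.0002  0.0006  0.0015] n 28449 shoulder y 0.05000000000000003 mid z [0.0009 0.0009 0.0005 0.0003]
```

Request:
step_arm:
  moves:
    - [[0,0,0,0.001,0,0,0.3],[0,0,0,0.0015,0,0,0.3],[0,0,0,0.0015,0,0,0.53],[0,0,0,0.0015,0,0,0.56],[0,0,0,0.0015,0,0,0.62],[0,0,0,0.0015,0,0,0.68],[0,0,0,0.0015,0,0,0.68],[0,0,0,0.0015,0,0,0.68],[0,0,0,0.0015,0,0,0.68]]

```text
clock: 8.25
tcp_pos: [0.4515, -0.2144, 0.0762]
orientation: [0.701, -0.098, 0.699, 0.097]
wrist_force: [0.4, -0.3, -0.6]
finger_gap: 0.0581
```

```bash
python3 - <<'E'
from h import *
s=env.get_state(); print(s['tcp_pos'],s['wrist_force'],s['finger_gap'])
p,X=held(); lvl(X);p,X=held(); lvl(X)
p,d,W,K,D=grab('wrist'); cv2.imwrite('pics/w5.png',p[:,:,::-1])
E
```

```text
[ 0.45153537 -0.21441949  0.07620709] [ 0.39838328 -0.29645023 -0.63548091] 0.05809120413761054
plane(y,z,c) [-0.0021  0.0027  0.0018] n 28358 shoulder y 0.04900000000000003 mid z [0.001  0.001  0.0008 0.0002]
plane(y,z,c) [-0.0019  0.0032  0.0018] n 28344 shoulder y 0.05000000000000003 mid z [0.001  0.001  0.0006 0.0004]
```

View pics/w5.png

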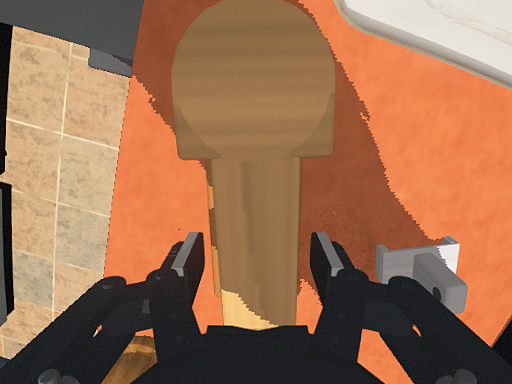

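Request:
step_arm:
  moves:
    - [[0,0,0,0,0,0,0.68],[0,0,0,0,0,0,0.68],[0,0,0,0,0,0,0.68],[0,0,0,0,0,0,0.68],[0,0,0,0,0,0,0.3],[0,0,0,0,0,0,0.3],[0,0,0,0,0,0,0.3],[0,0,0,0,0,0,0.3],[0,0,0,-0.003,0,0,0.3],[0,0,0,-0.003,0.004,0,0.3],[0,0,0,-0.003,0.004,0,0.3]]

```text
clock: 9.5
tcp_pos: [0.4499, -0.2099, 0.0788]
orientation: [0.701, -0.098, 0.7, 0.098]
wrist_force: [0.6, -0.5, -1.6]
finger_gap: 0.0423
```

```bash
python3 - <<'E'
from h import *
s=env.get_state(); print(s['tcp_pos'],s['wrist_force'],s['finger_gap'])
p,X=held(); lvl(X)
E
```

```text
[ 0.44987603 -0.20985006  0.07880624] [ 0.58160003 -0.45468339 -1.56840319] 0.04229232832284173
plane(y,z,c) [-0.0007  0.0029  0.0023] n 28119 shoulder y 0.05000000000000003 mid z [0.0013 0.0006 0.0007 0.0001]
```

Request:
step_arm:
  moves:
    - [[0,0,0,0.0015,0,0,0.3],[0,0,0,0.0025,0,0,0.3],[0,0,0,0.0025,0,0,0.53],[0,0,0,0.0025,0,0,0.56],[0,0,0,0.0025,0,0,0.62],[0,0,0,0.0025,0,0,0.68],[0,0,0,0.0025,0,0,0.68],[0,0,0,0.0025,0,0,0.68],[0,0,0,0.0025,0,0,0.68]]

```text
clock: 10.45
tcp_pos: [0.45, -0.21, 0.0763]
orientation: [0.701, -0.098, 0.7, 0.098]
wrist_force: [-0.6, 0.2, 0.3]
finger_gap: 0.0578
```

```bash
python3 - <<'E'
from h import *
s=env.get_state(); print(s['tcp_pos'],s['wrist_force'],s['finger_gap'])
p,X=held(); lvl(X)
p,X=held(); lvl(X)
E
```

```text
[ 0.44997036 -0.21003885  0.07627677] [-0.59253468  0.16796187  0.31508136] 0.057807720126265304
plane(y,z,c) [0.0993 0.0016 0.0017] n 25920 shoulder y 0.05000000000000003 mid z [ 0.0009  0.0007  0.0005 -0.    ]
plane(y,z,c) [0.0993 0.0015 0.0017] n 25921 shoulder y 0.05000000000000003 mid z [ 0.001   0.0007  0.0005 -0.    ]
```

Request:
step_arm:
  moves:
    - [[0,0,-0.099,0,0,0,0.68],[0,0,-0.099,0,0,0,0.68],[0,0,-0.099,0,0,0,0.3],[0,0,-0.099,0,0,0,0.3],[0,0,-0.099,0,0,0,0.3],[0,0,-0.099,0,0,0,0.3],[0,0,-0.05,-0.006,0,0,0.3],[0,0,0,-0.008,-0.005,0,0.3],[0,0,0,-0.008,-0.01,0,0.3],[0,0,0,-0.008,-0.01,0,0.3],[0,0,0,-0.008,-0.01,0,0.3]]

```text
clock: 11.65
tcp_pos: [0.4523, -0.2196, 0.0838]
orientation: [0.701, -0.098, 0.7, 0.098]
wrist_force: [0.3, 0.8, -2.1]
finger_gap: 0.0423
```

```bash
python3 - <<'E'
from h import *
s=env.get_state(); print(s['tcp_pos'],s['wrist_force'],s['finger_gap'])
p,X=held(); lvl(X)
p,X=held(); lvl(X)
S=np.array([.4505,-.2145]);h=1.846;T=pose();dd=T[:2,3]-S;print('along',dd@[np.cos(h),np.sin(h)],'across',dd@[-np.sin(h),np.cos(h)], 'jaw',np.arctan2(T[1,2],T[0,2])); go((*(S-.006*np.array([np.cos(h),np.sin(h)])),.0763),.276)
E
```

```text
[ 0.45233541 -0.2195633   0.0838084 ] [ 0.30558879  0.76224199 -2.0844254 ] 0.042284102499428024
plane(y,z,c) [0.0026 0.0014 0.0024] n 28201 shoulder y 0.05100000000000003 mid z [0.0012 0.0007 0.0008 0.0002]
plane(y,z,c) [0.0027 0.0016 0.0024] n 28182 shoulder y 0.05100000000000003 mid z [0.001  0.0007 0.0006 0.0003]
along -0.004818340218305573 across -0.00040208335759410024 jaw 0.2780112211959755
turn [ 0.002  0.001 -0.   ] shift [ 0.0076 -0.0012 -0.0004] rows~ 0.2
turn [-3.14e+00  0.00e+00  2.00e-03] shift [ 0.0076 -0.0012 -0.0004] rows~ 20.9
```

Request:
step_arm:
  moves:
    - [[0.002,0,0,0,-0.0025,0,0.3],[0.002,0,0,0.005,-0.0025,0,0.3],[0.002,0,0,0.0073,-0.0025,0,0.3],[0.002,0,0,0.0073,-0.0025,0,0.3],[0.002,0,0,0.0073,-0.0025,0,0.53],[0.002,0,0,0.0073,-0.0025,0,0.56],[0.002,0,0,0.0073,-0.0025,0,0.62],[0.002,0,0,0.0073,-0.0025,0,0.7],[0.002,0,0,0.0073,-0.0025,0,0.7],[0.002,0,0,0.0073,-0.0025,0,0.7],[0.002,0,0,0.0073,-0.0025,0,0.7],[0.002,0,0,0.0073,-0.0025,0,0.7]]

```text
clock: 12.95
tcp_pos: [0.4529, -0.2215, 0.0766]
orientation: [0.701, -0.097, 0.7, 0.097]
wrist_force: [-1.2, 1.0, -1.3]
finger_gap: 0.0598
```

```bash
python3 - <<'E'
from h import *
s=env.get_state(); print(s['tcp_pos'],s['wrist_force'],s['finger_gap'])
p,X=held(); lvl(X)
p,X=held(); lvl(X)
S=np.array([.4505,-.2145]);h=1.846;T=pose();dd=T[:2,3]-S;print('along',dd@[np.cos(h),np.sin(h)],'across',dd@[-np.sin(h),np.cos(h)], 'jaw',np.arctan2(T[1,2],T[0,2]))
E
```

```text
[ 0.45289797 -0.22147152  0.07663083] [-1.17521377  0.9702612  -1.3107232 ] 0.05982347466287329
plane(y,z,c) [-0.0025  0.0017  0.0023] n 28371 shoulder y 0.05100000000000003 mid z [ 0.001   0.0008  0.0003 -0.    ]
plane(y,z,c) [-0.0035  0.0014  0.0023] n 28370 shoulder y 0.05100000000000003 mid z [ 0.001   0.0007  0.0005 -0.    ]
along -0.007339892365618306 across -0.00039001028154871375 jaw 0.2758913355450526
```

Request:
step_arm:
  moves:
    - [[0,0,0,-0.01,0,0,0.7],[0,0,0,-0.03,0,0,0.7],[0,0,0,-0.06,0,0,0.7],[0,0,0,-0.1,0,0,0.7],[0,0,0,-0.14,0,0,0.7],[0,0,0,-0.16,0,0,0.7],[0,0,0,-0.16,0,0,0.7]]

```text
clock: 13.75
tcp_pos: [0.4545, -0.2227, 0.2411]
orientation: [0.703, -0.099, 0.698, 0.096]
wrist_force: [-0.1, -0.0, -0.5]
finger_gap: 0.0596
```

```bash
python3 - <<'E'
from h import *
p,X=held(); lvl(X,xlo=.1,xhi=.2,y0=0,y1=.13)
cv2.imwrite('pics/w6.png',p[:,:,::-1])
go((.583,-.195,.24),.39)
E
```

```text
plane(y,z,c) [-0.005   0.0062  0.1667] n 6857 shoulder y 0.054 mid z [-0.0011 -0.0017 -0.0016 -0.002 ]
turn [-0.114  0.003  0.003] shift [-0.0007 -0.0091  0.1319] rows~ 2.6
turn [ 3.028  0.005 -0.005] shift [-0.0007 -0.0091  0.1319] rows~ 20.2
```

View pics/w6.png

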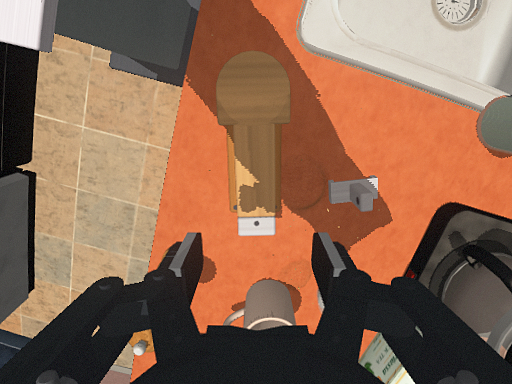

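Request:
step_arm:
  moves:
    - [[-0.114,0.003,0.003,0,-0.009,0.132,0.7],[-0.114,0.003,0.003,0,-0.009,0.132,0.7],[-0.114,0.003,0.003,0,-0.009,0.132,0.7],[-0.114,0.003,0.003,0,-0.009,0.132,0.7],[-0.114,0.003,0.003,0,-0.009,0.132,0.7],[-0.114,0.003,0.003,0,-0.009,0.132,0.7]]

```text
clock: 14.4
tcp_pos: [0.5817, -0.1947, 0.2383]
orientation: [0.693, -0.137, 0.694, 0.137]
wrist_force: [-0.3, -0.1, 0.1]
finger_gap: 0.0598
```

```bash
python3 - <<'E'
from h import *
print(env.get_state()['tcp_pos'],env.get_state()['qvel'].round(3))
p,d,W,K,D=grab('wrist'); X=cloud(d,W,K,D)
cv2.imwrite('pics/w7.png',p[:,:,::-1])
for r in env.silhouettes('wrist','clip')[:3]:
    m=r['mask']; P=X[m]; P=P[~np.isnan(P[:,0])]; print(r['confidence'],r['uv'],m.sum(),np.median(P,0).round(3))
    tb=P[P[:,2]>.05]; pl=P[(P[:,2]<.02)&(P[:,2]>.009)]
    if len(tb)>10: print('tab',len(tb),tb.mean(0).round(4),cv2.minAreaRect(tb[:,:2].astype(np.float32)*1000),'plate',cv2.minAreaRect(pl[:,:2].astype(np.float32)*1000),np.percentile(tb[:,2],[5,50,95]).round(4))
go((.593,-.2238,.0),.39)
E
```

```text
[ 0.58172777 -0.19465872  0.23828376] [-0.008 -0.019 -0.002 -0.001  0.002 -0.   ]
0.6 [255.7, 188.2] 1171 [ 0.591 -0.221  0.015]
tab 269 [ 0.5929 -0.2219  0.0595] ((593.2882080078125, -222.94418334960938), (15.29062557220459, 21.755462646484375), 22.84882164001465) plate ((593.8439331054688, -224.3166046142578), (63.519344329833984, 30.424724578857422), 22.8242244720459) [0.053  0.0602 0.0616]
turn [-0.001 -0.    -0.   ] shift [ 0.2392 -0.0309 -0.0005] rows~ 4.8
turn [ 3.141 -0.     0.   ] shift [ 0.2392 -0.0309 -0.0005] rows~ 20.9
```

View pics/w7.png

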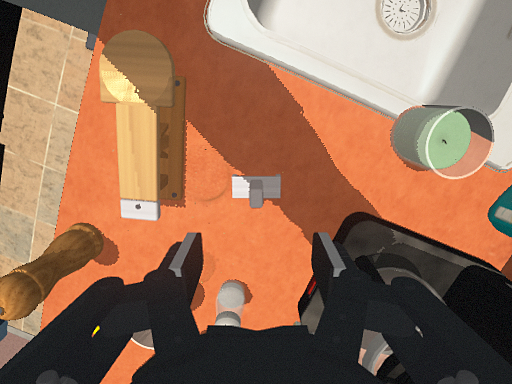

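Request:
step_arm:
  moves:
    - [[0.004,0,0,0.05,-0.031,0,0.55],[0.004,0,0,0.1,-0.031,0,0.55],[0.004,0,0,0.15,-0.031,0,0.55],[0.004,0,0,0.19,-0.031,0,0.55],[0.004,0,0,0.204,-0.031,0,0.55],[0.004,0,0,0.204,-0.031,0,0.55],[0.004,0,0,0.204,-0.031,0,0.0],[0.004,0,0,0.204,-0.031,0,0.0],[0.004,0,0,0.204,-0.031,0,0.0],[0.004,0,0,0.204,-0.031,0,0.0],[0.004,0,0,0.204,-0.031,0,0.0],[0.004,0,0,0.204,-0.031,0,0.0]]
  force: 50

```text
clock: 15.7
tcp_pos: [0.5958, -0.2249, 0.0387]
orientation: [0.696, -0.137, 0.692, 0.134]
wrist_force: [-0.5, -0.2, 7.8]
finger_gap: 0.0155
```

Request:
step_arm:
  moves:
    - [[0,0,0,-0.02,0,0,0],[0,0,0,-0.06,0,0,0],[0,0,0,-0.1,0,0,0],[0,0,0,-0.13,0,0,0],[0,0,0,-0.13,0,0,0],[0,0,0,-0.13,0,0,0]]

```text
clock: 16.3
tcp_pos: [0.596, -0.2248, 0.1707]
orientation: [0.697, -0.138, 0.691, 0.133]
wrist_force: [-0.5, 0.7, -0.9]
finger_gap: 0.0153
```

```bash
python3 - <<'E'
from h import *
s=env.get_state();print(s['tcp_pos'],s['qvel'].round(3),s['finger_gap'])
c=env.get_calibration('wrist'); p,X=held()
cv2.imwrite('pics/w8.png',p[:,:,::-1])
r=env.silhouettes('wrist','clip'); 
for q in r[:2]:
    m=q['mask'];P=X[m];P=P[~np.isnan(P[:,0])];P=P[(abs(P[:,2])<.05)&(abs(P[:,1])<.05)&(P[:,0]<.06)]
    print(q['confidence'],q['uv'],m.sum(),P.min(0).round(4),P.max(0).round(4))
    pl=P[P[:,0]>.015]; 
    if len(pl)>20:
        A=np.c_[pl[:,1:],np.ones(len(pl))]; 
        for _ in range(3):
            k=np.linalg.lstsq(A,pl[:,0],rcond=None)[0]; rr=abs(A@k-pl[:,0]); pl=pl[rr<.003];A=np.c_[pl[:,1:],np.ones(len(pl))]
        print('plate plane',k.round(4),len(pl),cv2.minAreaRect(pl[:,1:].astype(np.float32)*1000))
# stand/paddle view from top
p,d,W,K,D=grab('top'); Y=cloud(d,W,K,D); m=env.silhouettes('top','paddle'); 
for q in m[:1]:
    P=plane(q['mask'],W,K,D,.074); print('paddle',q['confidence'],q['mask'].sum(),fit(P,None,PAD,(.455,-.2,[1.846])))
    Z=Y[q['mask']]; Z=Z[Z[:,2]>.06]; A=np.c_[Z[:,:2],np.ones(len(Z))]; print('slope',np.linalg.lstsq(A,Z[:,2],rcond=None)[0])
E
```

```text
[ 0.59603669 -0.22479706  0.17067995] [-0.001  0.032 -0.048 -0.006 -0.001 -0.   ] 0.015261847766186776
0.82 [260.5, 230.1] 5409 [-0.0233 -0.0134 -0.03  ] [0.039  0.017  0.0337]
plate plane [0.0082 0.0023 0.0242] 2695 ((1.5423126220703125, 1.8413963317871094), (30.193864822387695, 63.617431640625), 0.36233600974082947)Traceback (most recent call last):
  File "<stdin>", line 8, in <module>
    return umr_minimum(a, axis, None, out, keepdims, initial, where)
ValueError: zero-size array to reduction operation minimum which has no identity
```

View pics/w8.png

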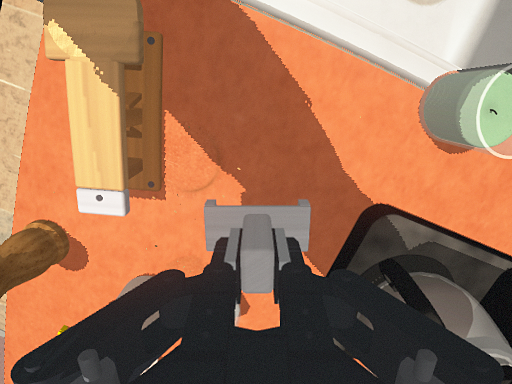

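```bash
python3 - <<'E'
from h import *
go((.4512,-.2155,.175),.276)
E
```

```text
turn [0.109 0.003 0.004] shift [-0.0076  0.0618 -0.1297] rows~ 2.9
turn [-3.032 -0.006  0.004] shift [-0.0076  0.0618 -0.1297] rows~ 20.2
```

Request:
step_arm:
  moves:
    - [[0.109,0.003,0.004,-0.008,0.02,-0.043,0],[0.109,0.003,0.004,-0.008,0.04,-0.087,0],[0.109,0.003,0.004,-0.008,0.062,-0.13,0],[0.109,0.003,0.004,-0.008,0.062,-0.13,0],[0.109,0.003,0.004,-0.008,0.062,-0.13,0],[0.109,0.003,0.004,-0.008,0.062,-0.13,0],[0.109,0.003,0.004,-0.008,0.062,-0.13,0]]

```text
clock: 17.1
tcp_pos: [0.4521, -0.2159, 0.1753]
orientation: [0.701, -0.098, 0.7, 0.097]
wrist_force: [0.2, -0.6, -0.4]
finger_gap: 0.0153
```

```bash
cat > m.py <<'E'
from h import *
import sys
s=env.get_state();print(s['tcp_pos'],s['qvel'].round(3),s['finger_gap'])
p,X=held(); cv2.imwrite('pics/%s.png'%sys.argv[1],p[:,:,::-1])
h=X[...,0]; 
pt=float(s['tcp_pos'][2])-.074
m=(abs(h-pt)<.006)&(abs(X[...,2])<.06)&(X[...,1]>-.03)&(X[...,1]<.16); P=X[m]
A=np.c_[P[:,1:],np.ones(len(P))]
k=np.linalg.lstsq(A,P[:,0],rcond=None)[0]; print('paddle plane',k.round(4),len(P))
ys=[];ms=[]
for y in np.arange(-.02,.15,.005):
    q=P[abs(P[:,1]-y)<.002]
    if len(q)>5: ys.append(y);ms.append((q[:,2].min()+q[:,2].max())/2); print(round(y,3),q[:,2].min().round(4),q[:,2].max().round(4),round(ms[-1],4))
m=(abs(h-.0242)<.004)&(abs(X[...,2])<.045)&(abs(X[...,1])<.03); q=X[m]; print('clip plate',len(q),cv2.minAreaRect(q[:,1:].astype(np.float32)*1000),q.min(0),q.max(0))
T=pose(); S=np.array([.4505,-.2145]);hd=1.846;dd=T[:2,3]-S;print('along',dd@[np.cos(hd),np.sin(hd)],'across',dd@[-np.sin(hd),np.cos(hd)],'jaw',np.arctan2(T[1,2],T[0,2]),'toolx',T[:3,0])
E
python3 m.py w9
```

```text
[ 0.4520867  -0.21594335  0.17525742] [ 0.002  0.001  0.002  0.004  0.    -0.002] 0.01525162189387498
paddle plane [-0.000e+00  1.000e-04  1.009e-01] 11086
-0.01 -0.021 0.0223 0.0006
-0.005 -0.0209 0.022 0.0006
0.0 -0.0207 0.0221 0.0007
0.005 -0.0215 0.0219 0.0002
0.01 -0.0213 0.0218 0.0002
0.015 -0.0213 0.0217 0.0002
0.02 -0.0219 0.0215 -0.0002
0.025 -0.0218 0.0214 -0.0002
0.03 -0.0216 0.0213 -0.0002
0.035 -0.0224 0.0211 -0.0006
0.04 -0.0223 0.0211 -0.0006
0.045 -0.0366 0.0367 0.0001
0.05 -0.0375 0.0374 -0.0001
0.055 -0.0372 0.0372 0.0
0.06 -0.0381 0.037 -0.0005
0.065 -0.0377 0.0368 -0.0004
0.07 -0.0385 0.0365 -0.001
0.075 -0.0381 0.0363 -0.0009
0.08 -0.0379 0.036 -0.0009
0.085 -0.0375 0.0359 -0.0008
0.09 -0.0365 0.0349 -0.0008
0.095 -0.0358 0.0331 -0.0013
0.1 -0.0326 0.0316 -0.0005
0.105 -0.0287 0.0276 -0.0005
0.11 -0.0234 0.022 -0.0007
0.115 -0.0157 0.0159 0.0001
clip plate 2751 ((1.8774175643920898, 1.9956302642822266), (63.96574020385742, 29.87997055053711), 89.75332641601562) [ 0.02020566 -0.01319259 -0.02992677] [0.02818184 0.01687564 0.03393764]
along -0.0017231482072567832 across -0.0011108758351173094 jaw 0.276862408923695 toolx [ 2.80607353e-04  4.46048113e-05 -9.99999960e-01]
```

View pics/w9.png

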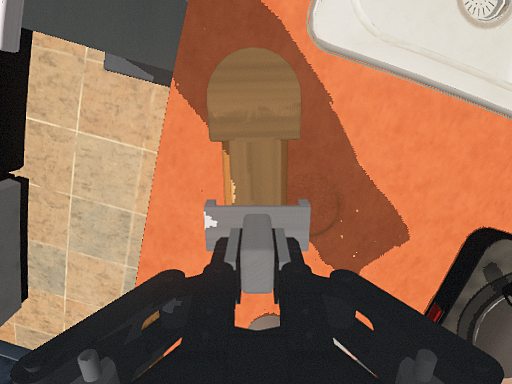

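Request:
step_arm:
  moves:
    - [[-0.013,0,0,0.02,0,-0.0014,0],[-0.013,0,0,0.045,0,-0.0014,0],[-0.013,0,0,0.055,0,-0.0014,0],[-0.013,0,0,0.055,0,-0.0014,0],[-0.013,0,0,0.055,0,-0.0014,0]]

```text
clock: 17.65
tcp_pos: [0.4512, -0.2164, 0.1206]
orientation: [0.7, -0.102, 0.7, 0.102]
wrist_force: [0.5, 0.1, -0.3]
finger_gap: 0.0154
```

```bash
python3 m.py w10
```

```text
[ 0.45123644 -0.21638644  0.12059865] [-0.001 -0.016  0.009  0.002 -0.001  0.001] 0.015394524049119371
paddle plane [-0.0005  0.0009  0.0463] 16758
0.01 -0.0205 0.0229 0.0012
0.015 -0.0204 0.0229 0.0012
0.02 -0.02 0.0234 0.0017
0.025 -0.0207 0.0233 0.0013
0.03 -0.0203 0.0231 0.0014
0.035 -0.0202 0.0228 0.0013
0.04 -0.0208 0.0227 0.0009
0.045 -0.0351 0.0376 0.0013
0.05 -0.0366 0.0392 0.0013
0.055 -0.0362 0.0387 0.0013
0.06 -0.0367 0.0393 0.0013
0.065 -0.0362 0.0388 0.0013
0.07 -0.0368 0.0392 0.0012
0.075 -0.0361 0.0389 0.0014
0.08 -0.0358 0.0385 0.0013
0.085 -0.0357 0.0383 0.0013
0.09 -0.0355 0.0376 0.001
0.095 -0.0332 0.0353 0.0011
0.1 -0.0312 0.0329 0.0008
0.105 -0.0275 0.0297 0.0011
0.11 -0.0228 0.0242 0.0007
0.115 -0.0137 0.0166 0.0014
clip plate 2742 ((2.0060482025146484, 1.8738479614257812), (29.95242691040039, 63.785831451416016), 0.4024934768676758) [ 0.02045935 -0.01318265 -0.03002459] [0.0281845  0.01688358 0.03375808]
along -0.0023577731119394964 across -0.0004065827267046742 jaw 0.2901232439354474 toolx [ 1.33156484e-03 -7.35914241e-04 -9.99998843e-01]
```

View pics/w10.png

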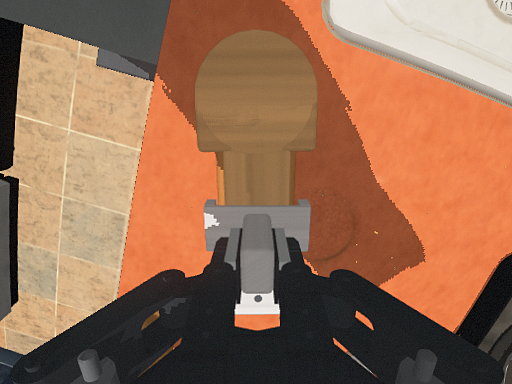

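Request:
step_arm:
  moves:
    - [[0,0,0,0.006,0,-0.0005,0],[0,0,0,0.012,0,-0.0005,0],[0,0,0,0.016,0,-0.0005,0],[0,0,0,0.017,0,-0.0005,0],[0,0,0,0.017,0,-0.0005,0],[0,0,0,0.017,0,-0.0005,0]]

```text
clock: 18.3
tcp_pos: [0.4511, -0.2168, 0.1042]
orientation: [0.7, -0.103, 0.699, 0.102]
wrist_force: [0.4, -0.7, -0.4]
finger_gap: 0.0153
```

```bash
python3 m.py w11 | grep -v '^0'
```

```text
[ 0.45110368 -0.21681217  0.10415834] [ 0.001 -0.001  0.003 -0.    -0.002 -0.001] 0.015281821229684299
paddle plane [0.0205 0.0006 0.028 ] 21154
-0.01 -0.0299 0.0337 0.0019
-0.005 -0.0294 0.0334 0.002
clip plate 2770 ((8.375545501708984, 1.7692584991455078), (63.79876708984375, 42.840965270996094), 89.69577026367188) [ 0.02027566 -0.01320085 -0.03007433] [0.02819685 0.02981607 0.033698  ]
along -0.0024742895191976607 across -1.622903886086508e-06 jaw 0.29012469182440903 toolx [ 1.56722062e-03 -8.78592317e-04 -9.99998386e-01]
```

```bash
python3 - <<'E'
from h import *
p,X=held(); lvl(X,y0=.03,y1=.12,xlo=.02,xhi=.04)
E
```

```text
plane(y,z,c) [-0.0013  0.0013  0.0299] n 17894 shoulder y 0.04600000000000001 mid z [0.0013 0.0014 0.0016 0.0015]
```

Request:
step_arm:
  moves:
    - [[0,0,0,0.0005,0,0,0],[0,0,0,0.001,0,0,0],[0,0,0,0.001,0,0,0],[0,0,0,0.001,0,0,0.2],[0,0,0,0.001,0,0,0.22],[0,0,0,0.001,0,0,0.26],[0,0,0,0.001,0,0,0.32],[0,0,0,0.001,0,0,0.38],[0,0,0,0.001,0,0,0.38],[0,0,0,0.001,0,0,0.38]]

```text
clock: 19.4
tcp_pos: [0.4512, -0.2169, 0.1033]
orientation: [0.7, -0.103, 0.699, 0.102]
wrist_force: [-0.4, -0.1, -0.0]
finger_gap: 0.0323
```

```bash
python3 - <<'E'
from h import *
p,X=held(); lvl(X,y0=.03,y1=.12,xlo=.02,xhi=.04);print(env.get_state()['tcp_pos'],env.get_state()['finger_gap'])
cv2.imwrite('pics/w12.png',p[:,:,::-1])
m=(abs(X[...,0]-.0242)<.004)&(abs(X[...,2])<.045)&(X[...,1]<.017)&(X[...,1]>-.02); q=X[m]
A=np.c_[q[:,1:],np.ones(len(q))]; print(np.linalg.lstsq(A,q[:,0],rcond=None)[0],q.min(0),q.max(0))
E
```

```text
plane(y,z,c) [-0.0016  0.002   0.0289] n 18094 shoulder y 0.04600000000000001 mid z [0.0018 0.0014 0.0014 0.0014]
[ 0.45117169 -0.21687474  0.1032537 ] 0.0323153982433494
[0.01000824 0.00091086 0.02483613] [ 0.02021235 -0.01967032 -0.02960491] [0.0281973  0.01690182 0.03416606]
```

View pics/w12.png

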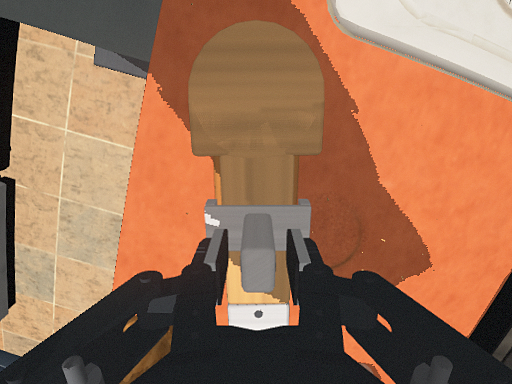

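Released; the paddle stays level with the clip astride it. Retreating straight up.

Request:
step_arm:
  moves:
    - [[0,0,0,-0.008,0,0,0.38],[0,0,0,-0.025,0,0,0.38],[0,0,0,-0.05,0,0,0.4],[0,0,0,-0.08,0,0,0.4],[0,0,0,-0.12,0,0,0.4],[0,0,0,-0.15,0,0,0.4],[0,0,0,-0.15,0.03,0,0.4],[0,0,0,-0.15,0.03,0,0.4],[0,0,0,-0.15,0.03,0,0.4],[0,0,0,-0.15,0.03,0,0.4]]

```text
clock: 20.45
tcp_pos: [0.4424, -0.1882, 0.2532]
orientation: [0.7, -0.103, 0.699, 0.102]
wrist_force: [0.8, -0.6, -0.3]
finger_gap: 0.0343
```

```bash
python3 - <<'E'
from h import *
p,d,W,K,D=grab('wrist'); X=cloud(d,W,K,D); cv2.imwrite('pics/w13.png',p[:,:,::-1])
S=np.array([.4505,-.2145]);h=1.846;ex=np.array([np.cos(h),np.sin(h)]);ey=np.array([-ex[1],ex[0]])
L=np.dstack([(X[...,:2]-S)@ex,(X[...,:2]-S)@ey,X[...,2]])
def rep(n,m):
    P=L[m]; A=np.c_[P[:,:2],np.ones(len(P))]; print(n,len(P),'slope',np.linalg.lstsq(A,P[:,2],rcond=None)[0].round(4),P.min(0).round(4),P.max(0).round(4))
rep('paddle',(abs(L[...,2]-.074)<.008)&(abs(L[...,1])<.05)&(L[...,0]>.025)&(L[...,0]<.14))
rep('paddle all',(abs(L[...,2]-.074)<.002)&(abs(L[...,1])<.05)&(abs(L[...,0])<.14))
rep('tab',(L[...,2]>.115)&(L[...,2]<.135)&(abs(L[...,1])<.04)&(abs(L[...,0])<.04))
rep('plate',(abs(L[...,2]-.078)<.002)&(abs(L[...,1])<.05)&(abs(L[...,0])<.03))
for t in ['mug','shaker','mill']:
    p2,d2,W2,K2,D2=grab('top'); r=env.silhouettes('top',t)
    if r: print(t,np.nanmedian(cloud(d2,W2,K2,D2)[r[0]['mask']],0).round(3),r[0]['confidence'])
p2,_,_,_,_=grab('scene'); cv2.imwrite('pics/s13.png',cv2.resize(p2[150:350,200:400],None,fx=3,fy=3)[:,:,::-1])
E
```

```text
paddle 4674 slope [-0.0018  0.0008  0.0745] [ 0.025  -0.0381  0.0702] [0.114  0.0378 0.077 ]
paddle all 6453 slope [-0.0004  0.0007  0.0744] [-0.0829 -0.0381  0.072 ] [0.114  0.0376 0.076 ]
tab 388 slope [-0.1114  0.0154  0.1235] [-0.012  -0.01    0.1151] [0.011  0.0063 0.1262]
plate 1060 slope [-0.0078  0.0002  0.0785] [-0.016  -0.0335  0.076 ] [0.0293 0.0302 0.08  ]
shaker [ 0.612 -0.39   0.061] 0.58
mill [ 0.38  -0.389  0.142] 0.65
```

View pics/w13.png

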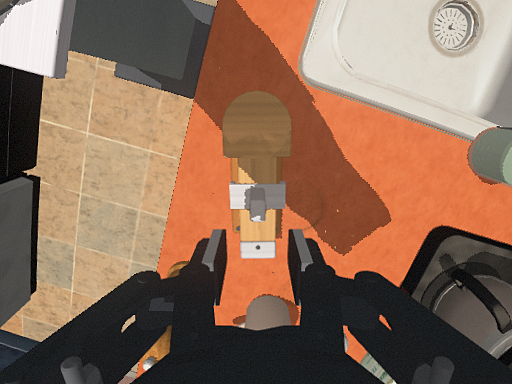

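View pics/s13.png

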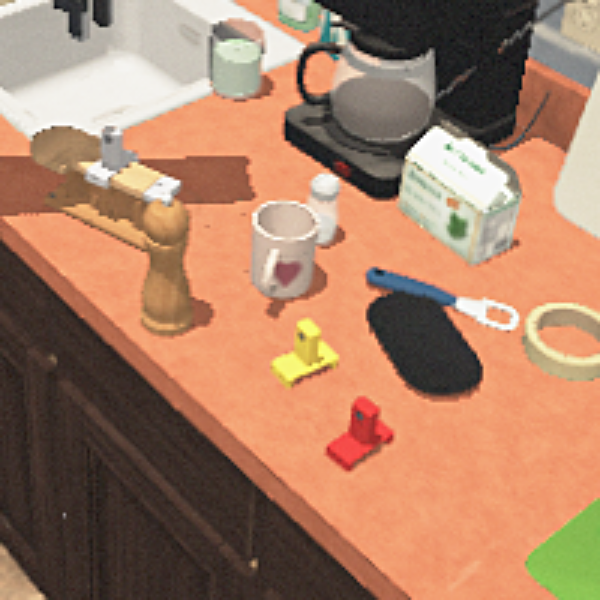

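```bash
python3 - <<'E'
from workcell import env
print(env.hand_in())
E
```

```text
the job is handed in; nothing more can be done
None
```

I found the paddle's balance point, left the paddle balanced level on the ridge with the steel clip astride it, and handed the job in at about 20.7 s. The hand-in gives no verdict, so the numbers below are from my own camera checks.

- **Finding the balance point:** The first placement, at the middle of the possible range, stayed level. To see how near the edge it was, I shifted the paddle about 4 mm toward the blade. It tipped blade-down onto a rest (slope 0.10), so that trial failed. I then moved it back, about 6 mm to the cap side of the first placement, and it stayed level when released.
- **Clip placement:** I set the clip down from about 1 mm above the paddle.

Last checks, after the arm had pulled clear:

| Check | Measured | Required |
|---|---|---|
| Paddle slope | about 0.002 rad | below 0.05 rad |
| Paddle top height | 74.5 mm (underside about 60.5 mm) | underside 57–64 mm |
| Clip middle from ridge, along the stand | within about 1 mm | within 12 mm |
| Clip middle from the paddle's centre line | about 0.5–2 mm | within 8 mm |
| Clip plate tilt | about 0.01 rad | below 0.1 rad |

The salt shaker and pepper mill measured where they started. The network missed the mug in the final top picture, so I have no measured position for it. The scene picture shows it upright, and the arm never went near it.

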